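Line up kiln props in the V-trough

ROBOT

A 7-joint arm with a two-finger parallel gripper is mounted at the origin on the work surface. World frame = base frame: x ahead of the robot, y to its left, z up, the work surface at z = 0. Lengths are in mm, angles in rad, forces in N, time in s.
With the tool pointing down it reaches from about 375 to 925 mm from the base axis. Payload 3.1 kg.
Tool frame: the origin (TCP) lies at the very end of the fingers, on their centre line; the grasp point (between the pads) lies 19 mm behind it; z points along the fingers, y is the line along which they close (so a half turn about z gives the same grasp; the last joint's range is limited). The gripper opens to 85 mm and grips with 20 to 120 N. Pads are 22 mm wide; open, the fingers measure 114 mm over their backs; the gripper's body (76 mm by 85 mm) begins 54 mm behind the grasp point. The pads swing forward as they close: fully open they stand 13 mm farther back than shut.
Start: joints at [1.094, 0.383, 0.044, 1.598, -0.018, 1.161, -0.05], TCP at [240.393, -603.916, 231.269] pointing down, gripper open.
Joint ranges: [-2.61, 2.61], [-0.41, 2.15], [-1.48, 1.57], [0, 2.5], [-1.57, 4.71], [0.05, 1.97], [-2.85, 2.85]. Speed limits (rad/s): [2.79, 2.79, 3.14, 3.14, 3.14, 3.14, 3.14].

INTERFACE

Orientations are given as a unit quaternion [w, x, y, z].
In Python, from bench import * gives the robot as it stands.
- The arm moves only by the tool apply_moves, never from a script. Its argument "deltas" is one flat list of numbers, 6 for each row, row after row: the shift along the world's x, y, z in units of 150 mm (1.0 is 150 mm), then the turn, a rotation vector about the world's x, y, z in units of 90 degrees (1.0 is 90 degrees). A call has 1 to 20 rows; each row shifts and turns the commanded pose from where the row before left it; what a row does not reach is not made up. A row lasts 1/12 s, in which the tool goes at most 41.7 mm and 7.16 degrees, less where a joint would pass 70% of its speed; a pose out of reach is approached as far as the arm can. A call with a number of a shift or a turn outside -1 to 1 is refused whole. A call with a gripper value outside its range is refused whole. "grip" is the gripper command: -1 is shut, 1 is fully open, values between are in proportion, set as the call begins (left out, the last holds). The fingers move at their own pace and stop on an object; "newtons" is the grip in N (left out, the last holds). Time passes only in rows, so rows that do not move let the fingers close. It gives the time, the measured TCP pose, the force, the opening and the grip force at its end, in the units of the state.
- read_state(): the state, without advancing time (a new reading comes with each control period).
- capture(name): name is "side" or "top"; returns (picture, depth): 420x560x3 uint8, red, green, blue; 420x560 float32, mm along the optical axis (not along the pixel's ray), 0 where there is no reading.
- camera_info(name): a dict with "mtx" (3x3 intrinsics, pixels), "R" (3x3) and "t" (3): a world point X has camera coordinates R X + t. Camera axes: x right, y down, z forward; pixel columns grow to the right and rows downward; lengths in mm; the calibration is good to about 2 mm. A picture is of the moment at which its call begins. camera_info takes no time and is no camera call.
- sign_off(): hands the job in; it is judged then, once.
The state is a dict: "time": time; "qpos": joint angles; "qd": joint speeds; "joint_torque": joint torques, N m; "ee_pos": TCP position; "eef_rot": TCP orientation; "contact_force": force on the tool from outside, world axes, zero at the start; "moment": the same for the moment, N m; "width": finger opening in mm; "gripper_force": force on a finger pad.
Only numpy, scipy, OpenCV 4.12 (cv2) and the standard library are available. Lean on these libraries where they do the work, as an engineer would, in place of code of your own. Each camera call takes 0.05 s, during which the arm holds its last target. There are 200 camera calls.

TASK

Collect the three kiln props: two stand in the little wire-topped cupboard, whose door has to be swung wide open, and one stands on the bench. Tip all three gently into the sloping V-trough, never letting one fall from a height, so that they slide down its fold and lie in line, end to end, against the stop. Leave the blue vase, the bottle and the terracotta bowl where they stand.

Things in the scene. Friction and masses are not known exactly. Their poses are not given: they have to be found in the camera images.
- cupboard: grey steel cupboard fixed, 200 mm deep (x), 320 wide (y), 225 high; origin at the centre of its underside. Its open front, behind the door, lies at local x = -100 mm and looks to its own -x. Side and back walls 12 mm thick, floor 6 mm. Two props and the vase stand inside in one row across it, in any order, 70 mm apart, centres 19 to 26 mm behind the front near y = -70, 0 and 70 mm.
- front_wire (a point): middle of the foremost of the 6 mm wires that make the cupboard's see-through top; it runs along the cupboard's y at local x = -97 mm, its underside 218 mm above the bench (thin look-only cross wires hang 4 mm lower). No gripper passes the wires: reach the row through the open front, below this wire, with the tool tilted some 25 to 45 degrees from vertical.
- door (a joint): angle of the cupboard's white door, 0 shut, grows as it opens towards the robot, up to 1.75 rad; it starts shut or slightly ajar (up to 0.15) and stays where it is left (slight hinge friction). It turns anticlockwise seen from above, about the vertical hinge at the cupboard's -y side. The panel is 12 mm thick, 312 mm wide, its top 220 mm above the bench.
- door_hinge (a point): point on the door's vertical hinge axis, 188 mm above the bench; the point turns with the door: its y axis runs along the door from the hinge to the free edge, its -x axis is the door's outward normal
- door_handle (a point): grip point on the axis of the door's handle, 188 mm above the bench, 240 mm from the hinge along the door and 52 mm out from the hinge axis (40 mm from the door's face): an upright round steel bar 14 mm in diameter, from 115 to 210 mm above the bench, held by two thin stays behind it at 128 and 170 mm. Its axes are the door's.
- trough: the aluminium V-trough, fixed, 340 mm long: two legs 42 mm wide rise 45 degrees either side of the fold. Origin on the inner fold at its lower end, at the stop's face, 55 mm above the bench; x runs up along the fold, rising at 0.64 rad (37 degrees), y across, z square to the fold out of the mouth. A prop lying in it has its centre at y = 0, z = 21 mm and slides down by itself (friction about 0.4).
- trough_stop (a point): middle of the top edge of the stop plate that closes the trough's lower end, 34 mm above the fold, 62 mm wide; axes as the trough's. The trough stands on a plywood base 300 x 110 mm, 12 mm thick, under its length, with two posts 50 mm wide.
- prop1: a buff ceramic kiln prop: a cylinder 30 mm in diameter and 80 mm long, about 100 g. Origin at its centre, its z axis along its length (either end may lead). Starts upright in the cupboard (centre 46 mm above the bench).
- prop2: a buff ceramic kiln prop: a cylinder 30 mm in diameter and 80 mm long, about 100 g. Origin at its centre, its z axis along its length (either end may lead). Starts upright in the cupboard (centre 46 mm above the bench).
- prop3: a buff ceramic kiln prop: a cylinder 30 mm in diameter and 80 mm long, about 100 g. Origin at its centre, its z axis along its length (either end may lead). Starts upright on the open bench (centre 40 mm above it), sometimes in the way of the door's swing.
- vase: bystander: small blue vase, 36 mm at its widest, 50 mm high, stands in the cupboard in the same row as the props; origin at the centre of its underside
- bottle: bystander: bottle 56 mm in diameter, 170 mm tall, on the bench between cupboard and trough; origin at the centre of its underside
- bowl: bystander: terracotta bowl 110 mm across, 50 mm high, on the bench on the far left of the trough; origin at the centre of its underside
Mind the look-alikes: they are no part of the job. Leave any yellow look-alike of the prop3 alone. Leave any black look-alike of the prop1 alone.

How it is judged:
By the outcome, as a careful person would: the job done as asked, in the order asked, and still so for the second after the job is handed in, with the robot touching nothing.
It also fails if it takes over 72 s, if anything falls off the work surface, if the arm or the gripper's body presses on something with over 40 N, if the wrist force passes 120 N, or if a joint passes its speed limit or range.

## Working session

There is one attempt and no reset: what is moved stays moved. The work goes in short steps, Python scripts to look and compute and a tool call to move; the robot and the scene stay as the last step left them, time stands still between calls to the robot, and variables do not carry over. Pictures are saved under pics/ and viewed, at most 10 in all, crops included, and the job is handed in when it is done.

Besides the shell and the picture viewer there is one more tool, called after "Call:" as name(argument=value, ...), one argument or row to a line, values as JSON. apply_moves: Moves the arm, as the interface text tells. Its arguments: {"type":"object","properties":{"deltas":{"type":"array","items":{"type":"number","minimum":-1,"maximum":1}},"grip":{"type":"number"},"newtons":{"type":"number"}},"required":["deltas"]}

```bash
ls; mkdir -p pics
python3 - <<'E'
from bench import *
import cv2,numpy as np
for n in("top","side"):
    p,d=capture(n); np.savez(f"{n}0.npz",p=p,d=d); cv2.imwrite(f"pics/{n}0.png",cv2.resize(p[:,:,::-1],(800,600),interpolation=cv2.INTER_CUBIC))
    c=camera_info(n); print(n,c["mtx"].round(1).tolist(),(-c["R"].T@c["t"]).round(),c["R"].round(3).tolist())
s=read_state(); print(s)
E
```

```text
pics
top [[403.8, 0.0, 284.1], [0.0, 403.8, 211.5], [0.0, 0.0, 1.0]] [ 475.   41. 1168.] [[-0.02, -1.0, -0.009], [-0.997, 0.02, -0.074], [0.074, 0.007, -0.997]]
side [[495.4, 0.0, 274.6], [0.0, 495.4, 209.2], [0.0, 0.0, 1.0]] [ 762.  622. 1316.] [[-0.943, 0.332, 0.01], [0.289, 0.837, -0.464], [-0.163, -0.435, -0.886]]
{'time': 0.1, 'qpos': array([ 1.09417263,  0.38374756,  0.04382547,  1.59942819, -0.01791508,
        1.16120645, -0.04990714]), 'qd': array([ 0.00180434, -0.0017004 ,  0.00049155, -0.00403539, -0.00035397,
        0.00089246, -0.000149  ]), 'joint_torque': array([ 3.22365398e-03, -4.34726250e+01,  1.02963936e+00, -2.50453949e+01,
        1.08522701e-02,  5.47421048e-03, -2.71853196e-05]), 'ee_pos': array([ 240.07861522, -603.11081051,  230.01105759]), 'eef_rot': array([-1.16595966e-03,  9.82107200e-01,  1.88318907e-01, -2.78216534e-04]), 'contact_force': array([-0.16633772, -0.96082361,  0.32159424]), 'moment': array([ 0.01673143, -0.01406474, -0.02998773]), 'gripper_force': 0.0, 'width': 85.6919309275541}
```

View pics/top0.png

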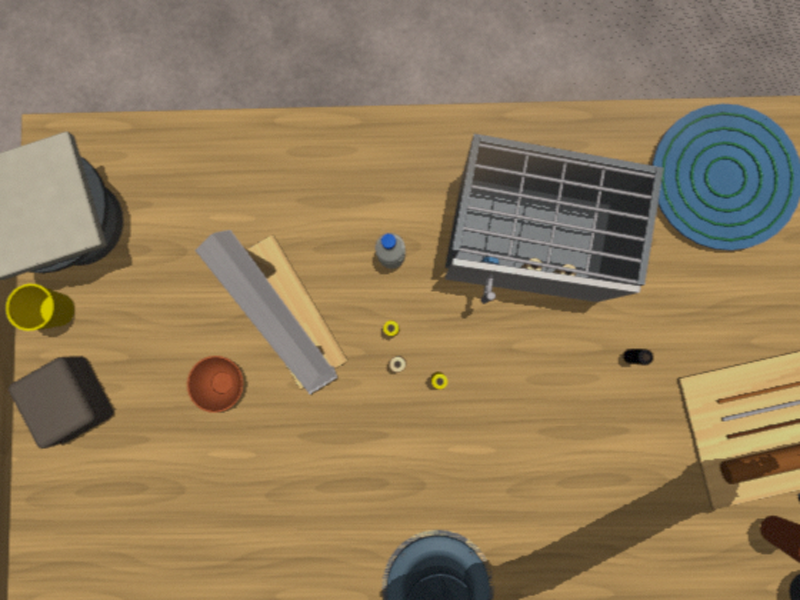

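View pics/side0.png

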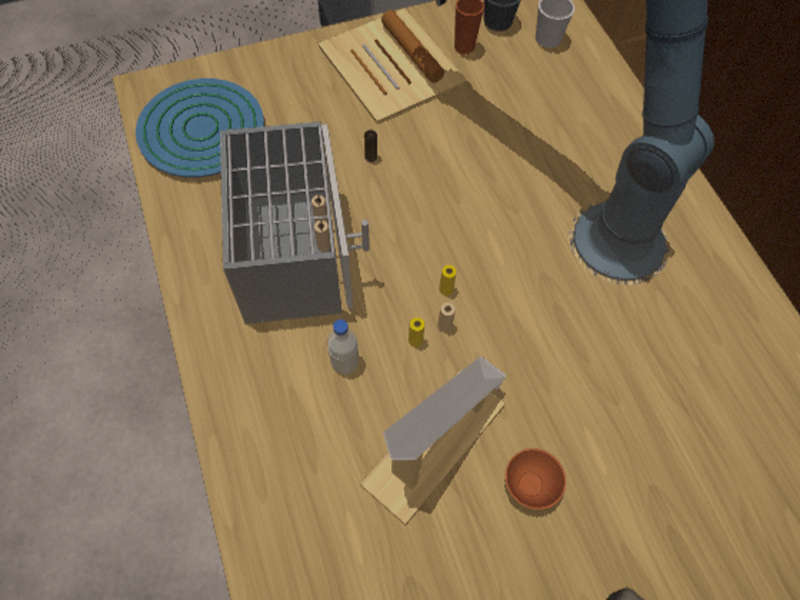

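```bash
cat > h.py <<'E'
from bench import *
import cv2,numpy as np
from scipy.spatial.transform import Rotation as Rot
def cloud(n,f=None):
    if f: z=np.load(f);p,d=z['p'],z['d']
    else: p,d=capture(n)
    c=camera_info(n);v,u=np.mgrid[:420,:560]
    r=np.stack([u,v,np.ones_like(u)],-1)@np.linalg.inv(c["mtx"]).T
    W=(r*d[...,None]-c["t"])@c["R"]; W[d==0]=np.nan
    return p,W
def proj(n,X):
    c=camera_info(n);q=(np.atleast_2d(X)@c["R"].T+c["t"])@c["mtx"].T
    return q[:,:2]/q[:,2:]
E
python3 - <<'E'
from h import *
for n in("top","side"):
    p,W=cloud(n,f"{n}0.npz"); 
    z=W[...,2]
    pts=dict(top=dict(p3=(397,364),y1=(391,328),y2=(440,381),blk=(642,356),c1=(534,264),c2=(568,269),vase=(490,261),handle=(489,283),bott=(389,241),bowl=(216,384),tl=(325,385),th=(215,240),cl=(477,138),cr=(660,168),doorR=(638,289),doorL=(455,262)),
      side=dict(p3=(447,308),c1=(318,200),c2=(321,226),handle=(365,225),doorT=(325,125),bott=(341,326),tl=(490,365),th=(395,440)))[n]
    for k,(a,b) in pts.items():
        u,v=int(a*.7),int(b*.7); w=W[v-3:v+4,u-3:u+4].reshape(-1,3)
        i=np.nanargmax(w[:,2]); print(n,k,W[v,u].round(),"hi",w[i].round(), p[v,u])
a=cv2.imread("pics/top0.png")
p=np.load("top0.npz")['p'][:,:,::-1]
A=cv2.resize(p[90:220,310:470],None,fx=4,fy=4,interpolation=3)[:,:640]
q=np.load("side0.npz")['p'][:,:,::-1]
B=cv2.resize(q[80:240,150:250],None,fx=3.6,fy=3.25,interpolation=3)
B=cv2.resize(B,(160*2,520));A=A[:520]
cv2.imwrite("pics/c1.png",np.hstack([cv2.resize(A,(480,520)),B]))
E
```

```text
top p3 [442.  70.  78.] hi [437.  73.  84.] [80 69 59]
top y1 [509.  80.  76.] hi [501.  85.  84.] [75 64 56]
top y2 [408. -12.  79.] hi [406. -20.  84.] [81 68 59]
top blk [ 446. -390.   81.] hi [ 446. -396.   84.] [45 43 38]
top c1 [ 605. -163.  224.] hi [ 602. -169.  227.] [146 142 141]
top c2 [ 595. -219.  223.] hi [ 597. -213.  227.] [164 158 155]
top vase [ 636. -116.   56.] hi [619. -90. 225.] [ 75 117 150]
top handle [579. -96. 172.] hi [581. -98. 177.] [146 143 142]
top bott [658.  76. 173.] hi [663.  78. 174.] [ 41  97 183]
top bowl [406. 435.   2.] hi [416. 440.  13.] [160  84  48]
top tl [404. 205.  78.] hi [410. 196.  84.] [144 141 136]
top th [649. 354. 252.] hi [650. 357. 263.] [144 139 136]
top cl [819. -74. 226.] hi [813. -81. 228.] [123 121 116]
top cr [ 761. -377.  224.] hi [ 755. -379.  229.] [111 117 120]
top doorR [ 560. -334.  218.] hi [ 564. -334.  224.] [197 190 183]
top doorL [611. -34. 219.] hi [613. -36. 223.] [205 206 200]
side p3 [442.  67.  81.] hi [448.  74.  86.] [85 70 51]
side c1 [ 608. -256.   87.] hi [ 601. -247.   91.] [59 49 35]
side c2 [ 620. -196.   81.] hi [ 632. -181.   92.] [48 39 32]
side handle [556. -86. 210.] hi [556. -94. 215.] [146 139 135]
side doorT [ 557. -337.  217.] hi [ 569. -325.  225.] [169 156 139]
side bott [658.  81. 172.] hi [651.  75. 174.] [ 63  97 159]
side tl [407. 207.  81.] hi [409. 211.  85.] [157 152 148]
side th [645. 333. 256.] hi [651. 330. 269.] [133 125 121]
```

View pics/c1.png

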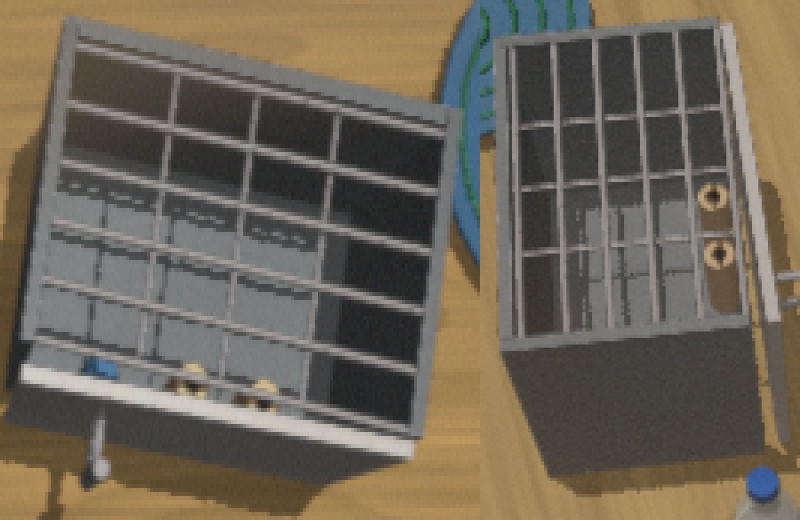

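```bash
cat > fit.py <<'E'
from h import *
from scipy.optimize import least_squares, differential_evolution
C={n:cloud(n,f"{n}0.npz") for n in("top","side")}
W=np.vstack([c[1].reshape(-1,3) for c in C.values()]);P=np.vstack([c[0].reshape(-1,3) for c in C.values()]).astype(int)
ok=~np.isnan(W[:,0]);W=W[ok];P=P[ok]
def loc(X,x,y,a):
    c,s=np.cos(a),np.sin(a);d=X[:,:2]-[x,y];return np.c_[d@[c,s],d@[-s,c],X[:,2]]
# cupboard rim
m=(W[:,2]>214)&(W[:,2]<236)&(W[:,0]>540)&(W[:,0]<850)&(W[:,1]<-10)&(W[:,1]>-400)&(P.max(1)<150)
R=W[m]
def score(q):
    L=loc(R,*q);ax,ay=abs(L[:,0]),abs(L[:,1])
    d=np.maximum(ax-100,ay-160); rim=(d<0)&((ay>148)|(L[:,0]>88)); out=d>1
    return -(rim.sum()-3*(out&(d<25)).sum())
r=differential_evolution(score,[(640,730),(-260,-170),(-.3,0)],seed=1,tol=1e-8,popsize=25)
print("cup",r.x,r.fun,len(R)); cup=r.x
# door panel top, white
m=(W[:,2]>205)&(W[:,2]<230)&(P.min(1)>165)&(W[:,0]>520)&(W[:,0]<640)&(W[:,1]<0)&(W[:,1]>-400)
L=loc(W[m],*cup); print("door local y range",np.percentile(L[:,1],[1,50,99]),"fit",np.polyfit(L[:,1],L[:,0],1),"z",np.median(L[:,2]),"x spread",np.percentile(L[:,0]-np.polyval(np.polyfit(L[:,1],L[:,0],1),L[:,1]),[2,98]))
# handle
m=(W[:,2]>195)&(W[:,2]<218)&(W[:,0]>535)&(W[:,0]<580)&(W[:,1]<-60)&(W[:,1]>-130)&(P.max(1)<190)
L=loc(W[m],*cup);k=L[:,0]<-130
print("handle",np.median(W[m][k],0),len(W[m][k]),"loc",np.median(L[k],0))
# props in cupboard
m=(W[:,2]>76)&(W[:,2]<96)&(W[:,0]>560)&(W[:,0]<680);L=loc(W,*cup)
m&=(abs(L[:,1])<120)&(L[:,0]>-99)
L=L[m]
for y in(-70,0,70):
    k=abs(L[:,1]-y)<30
    if k.sum(): print("prop",y,k.sum(),L[k].mean(0),L[k].min(0),L[k].max(0))
for n,(p,w) in C.items():
  for nm,(x,y) in dict(p3=(442,70),y1=(506,82),y2=(406,-16)).items():
    k=(np.hypot(w[...,0]-x,w[...,1]-y)<24)&(w[...,2]>74)
    q=w[k];print(n,nm,(q[:,:2].min(0)+q[:,:2].max(0))/2,q.mean(0),len(q))
# trough
u=np.array([.87,.5]);m=(P.max(1)-P.min(1)<22)&(W[:,2]>45)&(W[:,0]>370)&(W[:,0]<700)&(W[:,1]>165)&(W[:,1]<400)
T=W[m]
def tl(X,x,y,a):
    Rm=Rot.from_euler('zy',[a,-.64]).as_matrix();return (X-[x,y,55])@Rm
def f(q):
    t=tl(T,*q);e=(t[:,2]-abs(t[:,1]))/1.414;e[(t[:,0]<3)|(t[:,0]>345)]=4;return np.clip(e,-8,8)
best=min((least_squares(f,[x,y,a],loss='soft_l1',f_scale=1.5,x_scale=[10,10,.1],diff_step=1e-3) for x in(400,430) for y in(190,215,240) for a in(.4,.55,.7)),key=lambda r:r.cost)
print("trough",best.x,best.cost,len(T));q=best.x
def g(qq):
    t=tl(T,*qq);k=(abs(t[:,1])<31)
    return -np.sum((abs((t[:,2]-abs(t[:,1])))<3)&(t[:,0]>4)&(t[:,0]<340)&(abs(t[:,1])<30))
r=differential_evolution(g,[(370,470),(160,260),(.2,1)],seed=1,popsize=25);print("trough2",r.x,r.fun)
for qq in(q,r.x):
  t=tl(T,*qq);e=t[:,2]-abs(t[:,1])
  print("x hist of on-V",np.percentile(t[abs(e)<4,0],[0,1,99,100]),"y",np.percentile(t[abs(e)<4,1],[1,99]),"resid",np.median(abs(e)),np.median(e[t[:,1]>5]),np.median(e[t[:,1]<-5]))
  k=(t[:,2]>26)&(abs(t[:,1])<20)&(t[:,0]<20);print("stop pts",k.sum(),np.median(t[k],0),t[k].min(0),t[k].max(0))
E
python3 fit.py
```

```text
cup [ 6.95892469e+02 -2.04903100e+02 -2.10054118e-01] -1845.0 6128
door local y range [-151.03715368   -2.4216253   147.56333166] fit [-4.54410238e-02 -1.12933300e+02] z 220.08651248584616 x spread [-4.42559421  5.52832558]
handle [553.92222303 -90.70800842 209.36659018] 59 loc [-162.16553318   81.71038926  209.36659018]
prop -70 126 [-75.52748828 -66.79445664  84.93865259] [-90.66347514 -86.44770475  76.5608552 ] [-61.64410256 -50.33843897  91.19193059]
prop 0 135 [-76.67998751  -2.39396301  85.26275353] [-91.0805548  -20.59679342  76.34424017] [-62.89472769  12.47348423  92.61986646]
top p3 [438.94687336  67.28176925] [439.89743334  66.89704382  79.97691815] 94
top y1 [508.86942091  76.97259111] [508.25062101  77.62154846  79.5077241 ] 93
top y2 [405.54040279 -12.19946366] [406.39819542 -11.85845329  79.69534823] 97
side p3 [439.90518181  70.56574531] [440.88857308  71.94474218  80.20090962] 87
side y1 [508.85129991  81.72434873] [509.0732725   83.07786388  79.79960437] 85
side y2 [407.60604943  -7.85025101] [407.88002591  -7.13307553  79.72793728] 77
trough [663.57488842 521.86315743   0.69018061] 23251.55170786172 5592
trough2 [4.05261334e+02 2.07375262e+02 3.93326798e-01] -1487.0
x hist of on-V [-302.78160979 -289.46259235  -14.62041098  -11.47775242] y [-190.1774882  -150.65088945] resid 23.341860080636607 nan 6.762994456742149
  return _methods._mean(a, axis=axis, dtype=dtype,
  ret = ret.dtype.type(ret / rcount)
  ret = um.true_divide(
Traceback (most recent call last):
  File "fit.py", line 51, in <module>
    k=(t[:,2]>26)&(abs(t[:,1])<20)&(t[:,0]<20);print("stop pts",k.sum(),np.median(t[k],0),t[k].min(0),t[k].max(0))
                                                                                          ~~~~~~~~^^^
ValueError: zero-size array to reduction operation minimum which has no identity
```

```bash
cat > fit2.py <<'E'
from h import *
from scipy.optimize import least_squares
def tl(X,x,y,a,z=55):
    return (X-[x,y,z])@Rot.from_euler('zy',[a,-.64]).as_matrix()
for n in("top","side"):
    p,w=cloud(n,f"{n}0.npz");p=p.astype(int)
    m=(np.ptp(p,axis=2)<26)&(w[...,2]>50)&(w[...,0]>370)&(w[...,0]<700)&(w[...,1]>165)&(w[...,1]<400)
    T=w[m]; L=T-T.mean(0)
    hi=T[T[:,2]>240];lo=T[T[:,2]<90]
    print(n,len(T),"hi",np.median(hi,0),"lo",np.median(lo,0))
    a0=np.arctan2(*(np.median(hi,0)-np.median(lo,0))[[1,0]])
    for best in [least_squares(lambda q:np.clip((lambda t:(t[:,2]-abs(t[:,1]))/1.414)(tl(T,*q)),-10,10),[400,200,a0],loss='soft_l1',x_scale=[10,10,.1],diff_step=1e-3)]:
        q=best.x;t=tl(T,*q);e=t[:,2]-abs(t[:,1]);k=abs(e)<4
        print(q,k.sum(),"x",np.percentile(t[k,0],[0,1,99,100]),"y",np.percentile(t[k,1],[1,99]))
        s=(t[:,2]>27)&(abs(t[:,1])<22)&(t[:,0]<40); print("stop",s.sum(),t[s].mean(0) if s.any() else 0)
    np.save(n+"T.npy",T)
E
python3 fit2.py
```

```text
top 3262 hi [631.94474681 347.60367744 255.88060358] lo [423.95729403 223.68923142  77.60906992]
[4.04994141e+02 2.10475008e+02 3.71546750e-01] 1268 x [ 13.23727351  15.36583506 351.5703143  354.96200033] y [-24.54820908  30.49474408]
stop 6 [21.21518343 19.88537852 28.15662318]
side 2366 hi [635.99741317 343.17273257 257.10586938] lo [420.15182488 221.35313329  77.00415406]
[403.03164286 203.87228764   0.40954869] 844 x [ 14.73425481  18.24278454 358.94975469 363.2769028 ] y [-26.71212421  30.79032122]
stop 2 [20.99133357 19.50428192 27.81971131]
```

```bash
sed -i "s/'zy'/'ZY'/" fit2.py; python3 fit2.py
python3 - <<'E'
from h import *
# IK-free reachability notes: door hinge etc.
c,s=np.cos(-.21),np.sin(-.21)
w=lambda x,y:(696+c*x-s*y,-205+s*x+c*y)
for k,(x,y) in dict(hinge=(-100,-157),pA=(-76.7,-70),pB=(-76.7,-2),vase=(-77,70),handle=(-162,82)).items(): print(k,np.round(w(x,y)))
E
```

```text
top 3262 hi [631.94474681 347.60367744 255.88060358] lo [423.95729403 223.68923142  77.60906992]
[421.44009857 218.57317888  -3.69592637] 1977 x [-3.63674611e+00 -4.62365456e-02  5.62045793e+01  5.92256765e+01] y [-238.78063229   22.05237111]
stop 106 [ 0.29043818 -4.76507624 46.97540253]
side 2366 hi [635.99741317 343.17273257 257.10586938] lo [420.15182488 221.35313329  77.00415406]
[422.13908001 221.08921692   0.52215746] 2208 x [ -3.90400331   1.00571504 341.11954908 343.52255814] y [-29.70218971  30.64835479]
stop 47 [ 0.97037413  1.98123501 31.17916102]
hinge [ 565. -338.]
pA [ 606. -257.]
pB [ 621. -191.]
vase [ 635. -120.]
handle [555. -91.]
```

Call:
apply_moves(
  deltas=[0.105,0.171,0.006,0,0,-0.0173,0.105,0.171,0.006,0,0,-0.0173,0.105,0.171,0.006,0,0,-0.0173,0.105,0.171,0.006,0,0,-0.0173,0.105,0.171,0.006,0,0,-0.0173,0.105,0.171,0.006,0,0,-0.0173,0.105,0.171,0.006,0,0,-0.0173,0.105,0.171,0.006,0,0,-0.0173,0.105,0.171,0.006,0,0,-0.0173,0.105,0.171,0.006,0,0,-0.0173,0.105,0.171,0.006,0,0,-0.0173,0.105,0.171,0.006,0,0,-0.0173,0.105,0.171,0.006,0,0,-0.0173,0.105,0.171,0.006,0,0,-0.0173,0.105,0.171,0.006,0,0,-0.0173,0.105,0.171,0.006,0,0,-0.0173,0.105,0.171,0.006,0,0,-0.0173,0.105,0.171,0.006,0,0,-0.0173,0.105,0.171,0.006,0,0,-0.0173,0.105,0.171,0.006,0,0,-0.0173],
  grip=1,
)

```text
time: 1.77
ee_pos: [555.5, -89.6, 248.8]
eef_rot: [0.0, 0.997, -0.083, -0.001]
contact_force: [-0.1, 0.2, 0.4]
width: 85.4
gripper_force: 0.0
```

```bash
cat >> h.py <<'E'
def tool():
    s=read_state();w,x,y,z=s["eef_rot"];R=Rot.from_quat([x,y,z,w]).as_matrix()
    print("t",round(s["time"],2),"tcp",s["ee_pos"].round(1),"z",R[:,2].round(3),"y",R[:,1].round(3),"q",s["qpos"].round(3),"F",s["contact_force"].round(1),"w",round(s["width"],1),"g",round(s["gripper_force"],1))
    return s["ee_pos"],R
def goto(pos,zax,yax):
    "total shift (150 mm units) and turn (90 deg units) to tool pose"
    p,R=tool();z=np.array(zax,float);z/=np.linalg.norm(z);y=np.array(yax,float);y-=z*(y@z);y/=np.linalg.norm(y)
    for s in(1,-1):
        T=np.c_[np.cross(s*y,z),s*y,z];rv=Rot.from_matrix(T@R.T).as_rotvec()
        print("shift",((np.array(pos)-p)/150).round(3),"turn",(rv/(np.pi/2)).round(4),"rows min",max(np.linalg.norm(np.array(pos)-p)/40,np.linalg.norm(rv)/.12).round(1))
def seg(tt,z,tz=2): return np.r_[0,0,0]
E
python3 - <<'E'
from h import *
tool()
p,w=cloud("top");cv2.imwrite("pics/h1.png",cv2.resize(p[100:240,260:460,::-1],(800,560),interpolation=3))
E
```

```text
t 1.77 tcp [555.5 -89.6 248.8] z [-0.001  0.    -1.   ] y [-0.165 -0.986  0.   ] q [ 0.345  0.222 -0.295  1.779  0.07   1.153 -1.708] F [-0.1  0.2  0.4] w 85.4 g 0.0
```

Call:
apply_moves(
  deltas=[0,0,-0.09,0,0,0,0,0,-0.09,0,0,0,0,0,-0.09,0,0,0,0,0,-0.09,0,0,0,0,0,-0.09,0,0,0,0,0,0,0,0,0],
)

```text
time: 2.32
ee_pos: [552.3, -90.9, 178.1]
eef_rot: [-0.0, 0.997, -0.082, -0.004]
contact_force: [-0.7, -0.8, -2.0]
width: 85.1
gripper_force: 0.0
```

Call:
apply_moves(
  deltas=[0,0,0,0,0,0,0,0,0,0,0,0,0,0,0,0,0,0,0,0,0,0,0,0,0,0,0,0,0,0,0,0,0,0,0,0,0,0,0,0,0,0,0,0,0,0,0,0],
  grip=-1,
  newtons=30,
)

```text
time: 2.98
ee_pos: [555.9, -92.7, 182.7]
eef_rot: [0.001, 0.997, -0.083, 0.001]
contact_force: [-0.0, -4.2, 2.3]
width: 13.0
gripper_force: 29.5
```

Run:
```python
from h import *
p,R=tool()
th0=.045;H=np.array([565,-338.]);r=p[:2]-H;print("radius",np.linalg.norm(r),"expect 245.6; angle",np.degrees(np.arctan2(r[1],r[0])))
# handle expected angle at theta: 90-12.03+deg(theta)+deg(atan(52/240))
print(90-12.03+np.degrees(th0)+np.degrees(np.arctan2(52,240)))
# re-anchor hinge: keep R=245.6, same angle as expected
a=np.radians(90-12.03+np.degrees(th0)+np.degrees(np.arctan2(52,240)))
n=32;tot=1.6
pts=[p[:2]]
for i in range(1,n+1):
    b=a+tot*i/n; pts.append(p[:2]+245.6*(np.array([np.cos(b),np.sin(b)])-[np.cos(a),np.sin(a)]))
d=np.diff(pts,axis=0)/150
print(repr(d.round(3).tolist()),"turn/row",tot/n/(np.pi/2),pts[-1])
```

```text
t 2.98 tcp [555.9 -92.7 182.7] z [ 0.002 -0.002 -1.   ] y [-0.165 -0.986  0.002] q [ 0.34   0.287 -0.289  1.845  0.097  1.021 -1.725] F [-0.  -4.2  2.3] w 13.0 g 29.5
radius 245.5075792630009 expect 245.6; angle 92.11254768928973
92.77343275382445
[[-0.082, -0.006], [-0.081, -0.01], [-0.081, -0.014], [-0.08, -0.018], [-0.079, -0.022], [-0.078, -0.026], [-0.076, -0.03], [-0.075, -0.034], [-0.073, -0.037], [-0.071, -0.041], [-0.069, -0.044], [-0.066, -0.048], [-0.064, -0.051], [-0.061, -0.054], [-0.059, -0.057], [-0.056, -0.06], [-0.053, -0.063], [-0.049, -0.065], [-0.046, -0.068], [-0.043, -0.07], [-0.039, -0.072], [-0.035, -0.074], [-0.032, -0.075], [-0.028, -0.077], [-0.024, -0.078], [-0.02, -0.079], [-0.016, -0.08], [-0.012, -0.081], [-0.008, -0.081], [-0.004, -0.082], [0.0, -0.082], [0.004, -0.082]] turn/row 0.03183098861837907 [ 322.97299561 -357.0132976 ]
```

Call:
apply_moves(
  deltas=[-0.082,-0.006,0,0,0,0.0318,-0.081,-0.01,0,0,0,0.0318,-0.081,-0.014,0,0,0,0.0318,-0.08,-0.018,0,0,0,0.0318,-0.079,-0.022,0,0,0,0.0318,-0.078,-0.026,0,0,0,0.0318,-0.076,-0.03,0,0,0,0.0318,-0.075,-0.034,0,0,0,0.0318],
)

```text
time: 3.65
ee_pos: [461.4, -115.0, 182.6]
eef_rot: [0.0, 0.993, 0.118, 0.002]
contact_force: [1.8, -1.5, 1.4]
width: 12.6
gripper_force: 30.6
```

Call:
apply_moves(
  deltas=[-0.073,-0.037,0,0,0,0.0318,-0.071,-0.041,0,0,0,0.0318,-0.069,-0.044,0,0,0,0.0318,-0.066,-0.048,0,0,0,0.0318,-0.064,-0.051,0,0,0,0.0318,-0.061,-0.054,0,0,0,0.0318,-0.059,-0.057,0,0,0,0.0318,-0.056,-0.06,0,0,0,0.0318,-0.053,-0.063,0,0,0,0.0318,-0.049,-0.065,0,0,0,0.0318,-0.046,-0.068,0,0,0,0.0318,-0.043,-0.07,0,0,0,0.0318],
)

```text
time: 4.65
ee_pos: [353.4, -212.1, 182.6]
eef_rot: [-0.002, 0.914, 0.407, -0.0]
contact_force: [-3.5, 2.7, 7.1]
width: 12.9
gripper_force: 31.2
```

Call:
apply_moves(
  deltas=[-0.039,-0.072,0,0,0,0.0318,-0.035,-0.074,0,0,0,0.0318,-0.032,-0.075,0,0,0,0.0318,-0.028,-0.077,0,0,0,0.0318,-0.024,-0.078,0,0,0,0.0318,-0.02,-0.079,0,0,0,0.0318,-0.016,-0.08,0,0,0,0.0318,-0.012,-0.081,0,0,0,0.0318,-0.008,-0.081,0,0,0,0.0318,-0.004,-0.082,0,0,0,0.0318,0,-0.082,0,0,0,0.0318,0.004,-0.082,0,0,0,0.0318,0,0,0,0,0,0],
)

```text
time: 5.73
ee_pos: [319.7, -358.0, 182.6]
eef_rot: [-0.0, 0.754, 0.657, -0.002]
contact_force: [-5.4, -1.4, 8.0]
width: 12.8
gripper_force: 31.3
```

```bash
python3 -c "
from h import *
tool()"
```

```text
t 5.73 tcp [ 319.7 -358.   182.6] z [-0.003 -0.001 -1.   ] y [ 0.99  -0.138 -0.003] q [ 0.816  0.12  -0.066  2.041  0.013  0.982  0.605] F [-5.4 -1.4  8. ] w 12.8 g 31.3
```

Call:
apply_moves(
  deltas=[0,0,0,0,0,0,0,0,0,0,0,0,0,0,0,0,0,0,0,0,0,0,0,0,0,0,0.2,0,0,0,0,0,0.2,0,0,0,0,0,0.2,0,0,0],
  grip=0.3,
)

```text
time: 6.32
ee_pos: [322.0, -353.8, 272.0]
eef_rot: [-0.001, 0.753, 0.658, 0.0]
contact_force: [0.1, -0.7, 0.6]
width: 55.6
gripper_force: 0.0
```

Run:
```python
from h import *
p,w=cloud("top");p2,w2=cloud("side")
A=cv2.resize(p[90:310,290:500,::-1],(400,420),interpolation=3);B=cv2.resize(p2[70:240,140:270,::-1],(320,420),interpolation=3)
cv2.imwrite("pics/d1.png",np.hstack([A,B]))
c,s=np.cos(-.21),np.sin(-.21)
for n,ww in(("top",w),("side",w2)):
  d=ww[...,:2]-[696,-205];L=np.stack([d@[c,s],d@[-s,c],ww[...,2]],-1)
  for y in(-69,-2,70):
    for lo,hi in((78,95),(40,62)):
      k=(abs(L[...,1]-y)<26)&(abs(L[...,0]+77)<24)&(L[...,2]>lo)&(L[...,2]<hi);q=L[k]
      if len(q)>5: print(n,y,lo,len(q),"mid",((q.min(0)+q.max(0))/2).round(1),"mean",q.mean(0).round(1))
  m=(ww[...,2]>205)&(ww[...,2]<228)&(ww[...,0]<555)&(ww[...,0]>340)&(ww[...,1]<-280)&(ww[...,1]>-380)
  if m.sum()>20: print("door",np.polyfit(ww[m][:,0],ww[m][:,1],1),m.sum())
goto((470,-228,262),(.561,-.12,-.819),(-.208,-.978,0))
```

```text
top -69 78 72 mid [-75.7 -71.2  84.5] mean [-77.7 -70.3  85.7]
top -69 40 21 mid [-82.2 -66.8  50.4] mean [-84.3 -63.   50. ]
top -2 78 72 mid [-77.1  -6.2  85.6] mean [-79.1  -5.8  86.2]
top -2 40 21 mid [-82.   -3.1  50.4] mean [-84.4   2.4  52.7]
top 70 40 93 mid [-83.1  71.3  50.8] mean [-82.9  72.3  52.7]
door [-1.26860985e-01 -2.71759147e+02] 681
side -69 78 73 mid [-76.8 -64.5  85.1] mean [-76.6 -64.9  86.2]
side -69 40 32 mid [-76.8 -58.2  51.3] mean [-77.3 -57.6  52.4]
side -2 78 75 mid [-77.3  -1.2  85.3] mean [-77.2   0.   85.9]
side -2 40 38 mid [-76.9   5.2  51. ] mean [-77.4   7.9  51.6]
door [-1.24049169e-01 -2.68453988e+02] 480
t 6.42 tcp [ 325.4 -357.2  277.5] z [ 0.009 -0.008 -1.   ] y [ 0.991 -0.135  0.01 ] q [ 8.150e-01  2.000e-02 -6.900e-02  1.937e+00  1.000e-03  1.173e+00
  6.090e-01] F [ 0.8 -0.4 -0.3] w 55.9 g 0.0
shift [ 0.964  0.861 -0.104] turn [ 0.2579 -0.3561 -1.0084] rows min 14.4
shift [ 0.964  0.861 -0.104] turn [-0.3493 -0.237   0.9196] rows min 13.2
```

View pics/d1.png

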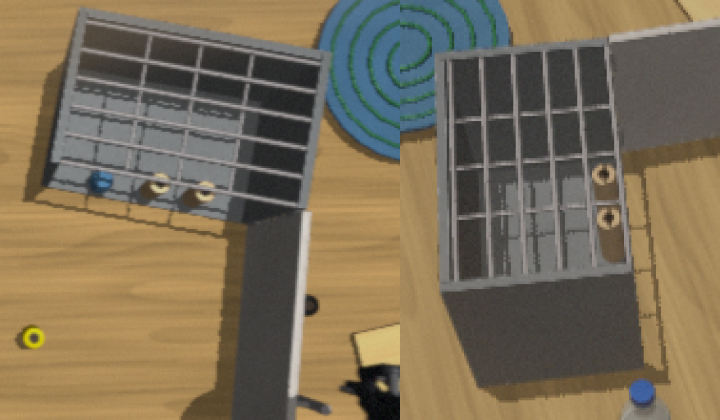

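Call:
apply_moves(
  deltas=[0.06,0.054,-0.006,0.0161,-0.0223,-0.063,0.06,0.054,-0.006,0.0161,-0.0223,-0.063,0.06,0.054,-0.006,0.0161,-0.0223,-0.063,0.06,0.054,-0.006,0.0161,-0.0223,-0.063,0.06,0.054,-0.006,0.0161,-0.0223,-0.063,0.06,0.054,-0.006,0.0161,-0.0223,-0.063,0.06,0.054,-0.006,0.0161,-0.0223,-0.063,0.06,0.054,-0.006,0.0161,-0.0223,-0.063,0.06,0.054,-0.006,0.0161,-0.0223,-0.063,0.06,0.054,-0.006,0.0161,-0.0223,-0.063,0.06,0.054,-0.006,0.0161,-0.0223,-0.063,0.06,0.054,-0.006,0.0161,-0.0223,-0.063,0.06,0.054,-0.006,0.0161,-0.0223,-0.063,0.06,0.054,-0.006,0.0161,-0.0223,-0.063,0.06,0.054,-0.006,0.0161,-0.0223,-0.063,0.06,0.054,-0.006,0.0161,-0.0223,-0.063],
)

```text
time: 7.75
ee_pos: [465.8, -224.4, 256.3]
eef_rot: [0.027, 0.947, -0.101, 0.303]
contact_force: [0.0, 0.5, -0.8]
width: 55.3
gripper_force: 0.0
```

Call:
apply_moves(
  deltas=[0,0,0,0,0,0,0,0,0,0,0,0],
)

```text
time: 7.92
ee_pos: [465.5, -223.9, 256.2]
eef_rot: [0.027, 0.948, -0.096, 0.302]
contact_force: [-0.1, 0.5, 0.4]
width: 55.5
gripper_force: 0.0
```

Run:
```python
from h import *
goto((505,-234,64),(.561,-.12,-.819),(-.208,-.978,0))
```

```text
t 7.92 tcp [ 465.5 -223.9  256.2] z [ 0.567 -0.11  -0.816] y [-0.199 -0.98  -0.006] q [ 0.797 -0.188 -0.297  2.3   -0.507  0.476 -0.895] F [-0.1  0.5  0.4] w 55.5 g 0.0
shift [ 0.263 -0.067 -1.281] turn [-0.0034  0.0039 -0.0062] rows min 4.9
shift [ 0.263 -0.067 -1.281] turn [-1.1267  0.2299  1.6331] rows min 26.1
```

Call:
apply_moves(
  deltas=[0.0263,-0.0067,-0.128,0,0,0,0.0263,-0.0067,-0.128,0,0,0,0.0263,-0.0067,-0.128,0,0,0,0.0263,-0.0067,-0.128,0,0,0,0.0263,-0.0067,-0.128,0,0,0,0.0263,-0.0067,-0.128,0,0,0,0.0263,-0.0067,-0.128,0,0,0,0.0263,-0.0067,-0.128,0,0,0,0.0263,-0.0067,-0.128,0,0,0,0.0263,-0.0067,-0.128,0,0,0,0,0,0,0,0,0],
)

```text
time: 8.83
ee_pos: [502.8, -238.4, 90.8]
eef_rot: [0.025, 0.949, -0.099, 0.299]
contact_force: [0.2, -0.3, 0.1]
width: 55.5
gripper_force: 0.0
```

Run:
```python
from h import *
goto((612.6,-256.8,64),(.561,-.12,-.819),(-.208,-.978,0))
```

```text
t 8.83 tcp [ 502.8 -238.4   90.8] z [ 0.563 -0.106 -0.82 ] y [-0.202 -0.979 -0.013] q [ 0.916  0.245 -0.48   2.335 -1.55   0.056  0.237] F [ 0.2 -0.3  0.1] w 55.5 g 0.0
shift [ 0.732 -0.123 -0.179] turn [-0.0083  0.0009 -0.0041] rows min 2.9
shift [ 0.732 -0.123 -0.179] turn [ 1.1233 -0.2255 -1.6376] rows min 26.2
```

Run:
```python
from h import *
goto((555,-245,85),(.489,-.104,-.866),(-.208,-.978,0))
```

```text
t 8.83 tcp [ 502.8 -238.4   90.8] z [ 0.563 -0.106 -0.82 ] y [-0.202 -0.979 -0.013] q [ 0.916  0.245 -0.48   2.335 -1.55   0.056  0.237] F [ 0.2 -0.3  0.1] w 55.5 g 0.0
shift [ 0.348 -0.044 -0.039] turn [ 0.0034  0.0554 -0.0035] rows min 1.3
shift [ 0.348 -0.044 -0.039] turn [ 1.0525 -0.2097 -1.6865] rows min 26.2
```

Call:
apply_moves(
  deltas=[0.058,-0.0073,-0.0065,0.0006,0.0092,-0.0006,0.058,-0.0073,-0.0065,0.0006,0.0092,-0.0006,0.058,-0.0073,-0.0065,0.0006,0.0092,-0.0006,0.058,-0.0073,-0.0065,0.0006,0.0092,-0.0006,0.058,-0.0073,-0.0065,0.0006,0.0092,-0.0006,0.058,-0.0073,-0.0065,0.0006,0.0092,-0.0006,0,0,0,0,0,0],
)

```text
time: 9.42
ee_pos: [556.7, -243.2, 88.8]
eef_rot: [0.028, 0.96, -0.097, 0.262]
contact_force: [0.0, 1.0, 1.2]
width: 55.8
gripper_force: 0.0
```

Run:
```python
from h import *
goto((612,-257,63.5),(.489,-.104,-.866),(-.208,-.978,0))
```

```text
t 9.42 tcp [ 556.7 -243.2   88.8] z [ 0.497 -0.105 -0.861] y [-0.201 -0.98   0.003] q [ 0.226  0.291  0.185  2.212 -0.898  0.185 -0.533] F [0.  1.  1.2] w 55.8 g 0.0
shift [ 0.369 -0.092 -0.168] turn [ 0.0031  0.0054 -0.0044] rows min 1.6
shift [ 0.369 -0.092 -0.168] turn [-0.9838  0.2084  1.7232] rows min 26.1
```

Call:
apply_moves(
  deltas=[0.0615,-0.0153,-0.028,0.0005,0.0009,-0.0007,0.0615,-0.0153,-0.028,0.0005,0.0009,-0.0007,0.0615,-0.0153,-0.028,0.0005,0.0009,-0.0007,0.0615,-0.0153,-0.028,0.0005,0.0009,-0.0007,0.0615,-0.0153,-0.028,0.0005,0.0009,-0.0007,0.0615,-0.0153,-0.028,0.0005,0.0009,-0.0007,0,0,0,0,0,0],
)

```text
time: 10.0
ee_pos: [610.6, -257.0, 61.0]
eef_rot: [0.026, 0.961, -0.103, 0.256]
contact_force: [1.6, -0.3, -0.0]
width: 55.3
gripper_force: 0.0
```

Run:
```python
from h import *
goto((612,-257,63.5),(.489,-.104,-.866),(-.208,-.978,0))
```

```text
t 10.0 tcp [ 610.6 -257.    61. ] z [ 0.487 -0.103 -0.867] y [-0.211 -0.977 -0.003] q [ 0.226  0.427  0.173  2.087 -0.92   0.188 -0.547] F [ 1.6 -0.3 -0. ] w 55.3 g 0.0
shift [ 0.009 -0.     0.017] turn [-0.0021 -0.0012  0.0019] rows min 0.1
shift [ 0.009 -0.     0.017] turn [ 0.9749 -0.2064 -1.7312] rows min 26.1
```

Call:
apply_moves(
  deltas=[0.005,0,0.02,0,0,0,0,0,0,0,0,0,0,0,0,0,0,0,0,0,0,0,0,0,0,0,0,0,0,0,0,0,0,0,0,0,0,0,0,0,0,0],
  grip=-1,
  newtons=40,
)

```text
time: 10.58
ee_pos: [609.5, -256.9, 65.0]
eef_rot: [0.026, 0.961, -0.103, 0.256]
contact_force: [-0.1, -0.1, 0.3]
width: 29.1
gripper_force: 39.6
```

Call:
apply_moves(
  deltas=[0,0,0.05,0,0,0,0,0,0.05,0,0,0],
)

```text
time: 10.75
ee_pos: [608.2, -255.8, 78.5]
eef_rot: [0.025, 0.961, -0.103, 0.255]
contact_force: [-0.4, -0.5, -0.6]
width: 28.6
gripper_force: 39.5
```

Run:
```python
from h import *
p,w=cloud("side");p2,w2=cloud("top")
cv2.imwrite("pics/e1.png",np.hstack([cv2.resize(p2[110:250,330:490,::-1],(400,350),interpolation=3),cv2.resize(p[70:240,140:310,::-1],(350,350),interpolation=3)]))
goto((520,-210,80),(.489,-.104,-.866),(-.208,-.978,0))
```

```text
t 10.85 tcp [ 609.9 -256.5   80.4] z [ 0.488 -0.103 -0.867] y [-0.211 -0.978 -0.003] q [ 0.154  0.394  0.255  2.088 -0.869  0.229 -0.611] F [0.5 0.1 0.1] w 28.6 g 39.5
shift [-0.599  0.31  -0.003] turn [-0.0019 -0.0007  0.0016] rows min 2.5
shift [-0.599  0.31  -0.003] turn [ 0.9757 -0.2065 -1.731 ] rows min 26.2
```

View pics/e1.png

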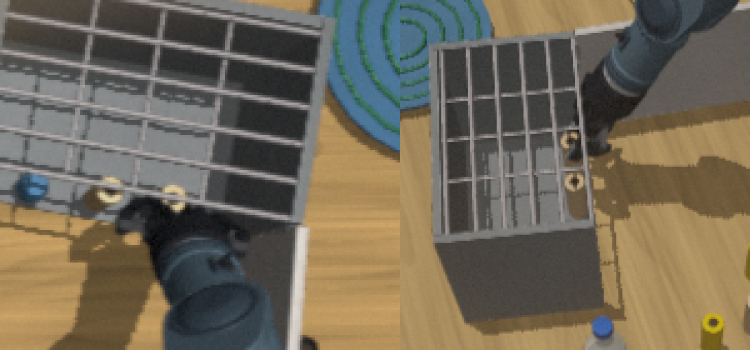

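```bash
cat > fit3.py <<'E'
from h import *
from scipy.optimize import least_squares
from fit2 import tl
for n in("top","side"):
    p,w=cloud(n,f"{n}0.npz")
    m=(w[...,2]>192)&(w[...,2]<218)&(w[...,0]>535)&(w[...,0]<572)&(w[...,1]<-60)&(w[...,1]>-130)&(p.max(2)<190)
    q=w[m];print(n,"handle",len(q),np.median(q,0).round(1),((q.min(0)+q.max(0))/2).round(1))
    T=np.load(n+"T.npy");f=lambda q:(lambda t:np.clip((t[:,2]-abs(t[:,1]))/1.414,-10,10))(tl(T,*q))
    b=least_squares(f,[422,219,.522],loss='soft_l1',x_scale=[10,10,.1],diff_step=1e-4)
    q=b.x;t=tl(T,*q);e=t[:,2]-abs(t[:,1]);k=abs(e)<4
    print(q.round(3),k.sum(),len(T),"x",np.percentile(t[k,0],[0,1,99,100]).round(1),"y",np.percentile(t[k,1],[1,99]).round(1))
    s=(t[:,2]>29)&(abs(t[:,1])<15)&(t[:,0]<40); print("stop",s.sum(),t[s].mean(0) if s.any() else 0)
E
python3 fit3.py | grep -v "^\[-\|hi"
```

```text
[421.44009857 218.57317888  -3.69592637] 1977 x [-3.63674611e+00 -4.62365456e-02  5.62045793e+01  5.92256765e+01] y [-238.78063229   22.05237111]
stop 106 [ 0.29043818 -4.76507624 46.97540253]
[422.13908001 221.08921692   0.52215746] 2208 x [ -3.90400331   1.00571504 341.11954908 343.52255814] y [-29.70218971  30.64835479]
stop 47 [ 0.97037413  1.98123501 31.17916102]
top handle 32 [553.8 -92.8 209.5] [554.4 -93.7 202.7]
[423.549 218.614   0.524] 3063 3262 x [ -3.9   1.5 337.9 340. ] y [-29.9  30.2]
stop 27 [-1.19012319 -0.42731058 33.0291785 ]
side handle 33 [555.5 -88.3 207.7] [554.7 -91.1 203.7]
[422.133 221.083   0.522] 2208 2366 x [ -3.9   1.  341.1 343.5] y [-29.7  30.6]
stop 23 [ 0.38206576 -0.13033609 32.37741961]
```

Call:
apply_moves(
  deltas=[-0.104,0.022,0.01,0,0,0,-0.104,0.022,0.01,0,0,0,-0.104,0.022,0.01,0,0,0,-0.104,0.022,0.01,0,0,0,-0.104,0.022,0.01,0,0,0,0,0,0.12,0,0,0,0,0,0.12,0,0,0,0,0,0.12,0,0,0],
)

```text
time: 11.52
ee_pos: [529.7, -239.8, 140.2]
eef_rot: [0.026, 0.961, -0.103, 0.255]
contact_force: [0.2, -0.2, 0.2]
width: 28.9
gripper_force: 39.6
```

Run:
```python
from h import *
goto((449.4,233.8,215),(0,0,-1),(.4995,-.866,0))
```

```text
t 11.52 tcp [ 529.7 -239.8  140.2] z [ 0.484 -0.102 -0.869] y [-0.212 -0.977 -0.003] q [-0.008  0.152  0.445  2.243 -0.598  0.3   -0.836] F [ 0.2 -0.2  0.2] w 28.9 g 39.6
shift [-0.535  3.157  0.498] turn [-0.0541  0.3325  0.4589] rows min 12.2
shift [-0.535  3.157  0.498] turn [ 0.4167  0.0678 -1.488 ] rows min 20.2
```

Call:
apply_moves(
  deltas=[-0.0268,0.158,0.025,-0.0027,0.0166,0.0229,-0.0268,0.158,0.025,-0.0027,0.0166,0.0229,-0.0268,0.158,0.025,-0.0027,0.0166,0.0229,-0.0268,0.158,0.025,-0.0027,0.0166,0.0229,-0.0268,0.158,0.025,-0.0027,0.0166,0.0229,-0.0268,0.158,0.025,-0.0027,0.0166,0.0229,-0.0268,0.158,0.025,-0.0027,0.0166,0.0229,-0.0268,0.158,0.025,-0.0027,0.0166,0.0229,-0.0268,0.158,0.025,-0.0027,0.0166,0.0229,-0.0268,0.158,0.025,-0.0027,0.0166,0.0229,-0.0268,0.158,0.025,-0.0027,0.0166,0.0229,-0.0268,0.158,0.025,-0.0027,0.0166,0.0229,-0.0268,0.158,0.025,-0.0027,0.0166,0.0229,-0.0268,0.158,0.025,-0.0027,0.0166,0.0229,-0.0268,0.158,0.025,-0.0027,0.0166,0.0229,-0.0268,0.158,0.025,-0.0027,0.0166,0.0229,-0.0268,0.158,0.025,-0.0027,0.0166,0.0229,-0.0268,0.158,0.025,-0.0027,0.0166,0.0229,-0.0268,0.158,0.025,-0.0027,0.0166,0.0229,-0.0268,0.158,0.025,-0.0027,0.0166,0.0229],
)

```text
time: 13.18
ee_pos: [450.1, 235.0, 215.6]
eef_rot: [-0.001, 0.966, 0.26, 0.001]
contact_force: [0.3, 0.9, -0.6]
width: 28.6
gripper_force: 39.7
```

Call:
apply_moves(
  deltas=[0,0,0,0,0,0,0,0,0,0,0,0],
)

```text
time: 13.35
ee_pos: [450.4, 235.9, 215.6]
eef_rot: [-0.0, 0.966, 0.26, 0.002]
contact_force: [0.3, -0.8, -1.3]
width: 28.3
gripper_force: 39.7
```

Run:
```python
from h import *
goto((449.4,233.8,131),(0,0,-1),(.4995,-.866,0))
p,w=cloud("side");cv2.imwrite("pics/f1.png",cv2.resize(p[190:370,230:430,::-1],(700,600),interpolation=3))
```

```text
t 13.35 tcp [450.4 235.9 215.6] z [ 0.003  0.002 -1.   ] y [ 0.503 -0.864 -0.   ] q [-0.689  0.128  0.134  1.958 -0.02   1.054 -1.59 ] F [ 0.3 -0.8 -1.3] w 28.3 g 39.7
shift [-0.007 -0.014 -0.564] turn [-0.0012  0.0019 -0.0023] rows min 2.1
shift [-0.007 -0.014 -0.564] turn [-3.0000e-03 -1.8000e-03  1.9976e+00] rows min 26.1
```

View pics/f1.png

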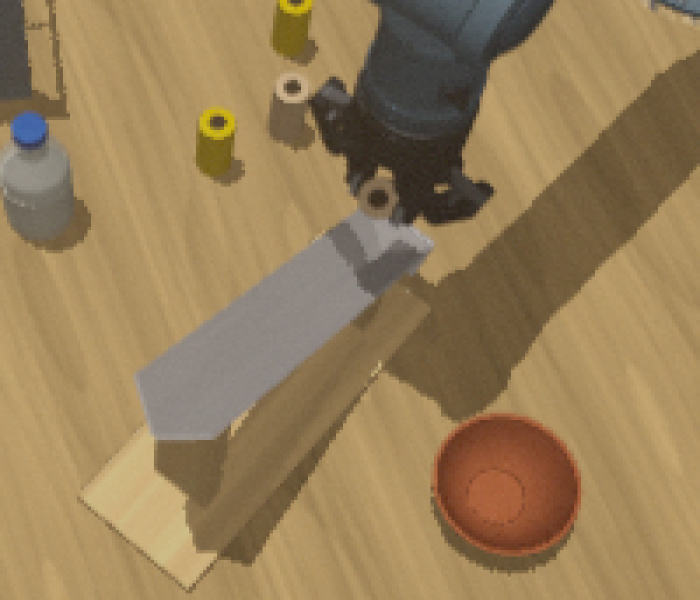

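Call:
apply_moves(
  deltas=[-0.002,-0.003,-0.09,0,0,0,-0.002,-0.003,-0.09,0,0,0,-0.002,-0.003,-0.09,0,0,0,0,-0.003,-0.09,0,0,0,0,0,-0.08,0,0,0,0,0,-0.05,0,0,0,0,0,-0.03,0,0,0,0,0,0,0,0,0,0,0,0,0,0,0],
)

```text
time: 14.15
ee_pos: [450.4, 231.7, 138.3]
eef_rot: [-0.0, 0.966, 0.258, 0.002]
contact_force: [0.2, 0.1, -0.5]
width: 28.6
gripper_force: 39.7
```

Call:
apply_moves(
  deltas=[0,0,-0.015,0,0,0,0,0,-0.015,0,0,0,0,0,0,0,0,0],
)

```text
time: 14.4
ee_pos: [450.2, 232.6, 133.9]
eef_rot: [-0.001, 0.966, 0.258, 0.002]
contact_force: [-0.5, -0.2, 0.2]
width: 29.1
gripper_force: 39.7
```

Call:
apply_moves(
  deltas=[0,0.003,-0.015,0,0,0,0,0,-0.01,0,0,0,0,0,0,0,0,0],
)

```text
time: 14.65
ee_pos: [449.7, 234.0, 130.3]
eef_rot: [-0.001, 0.966, 0.259, 0.002]
contact_force: [-1.8, 2.1, 3.0]
width: 28.7
gripper_force: 40.0
```

Call:
apply_moves(
  deltas=[0,0,-0.01,0,0,0,0,0,0,0,0,0],
)

```text
time: 14.82
ee_pos: [449.6, 234.4, 129.1]
eef_rot: [-0.002, 0.966, 0.259, 0.002]
contact_force: [-3.4, 3.7, 5.1]
width: 28.5
gripper_force: 40.2
```

Call:
apply_moves(
  deltas=[0,0,-0.01,0,0,0,0,0,0,0,0,0],
)

```text
time: 14.98
ee_pos: [449.3, 234.8, 127.5]
eef_rot: [-0.002, 0.966, 0.259, 0.002]
contact_force: [-3.9, 3.5, 3.8]
width: 28.9
gripper_force: 39.9
```

Call:
apply_moves(
  deltas=[0,0,0,0,0,0,0,0,0,0,0,0,0,0,0,0,0,0,0,0,0,0,0,0],
  grip=0.1,
)

```text
time: 15.32
ee_pos: [450.5, 231.6, 126.5]
eef_rot: [0.0, 0.966, 0.258, 0.002]
contact_force: [0.2, 0.6, -0.5]
width: 46.7
gripper_force: 0.0
```

Call:
apply_moves(
  deltas=[0,0,0.1,0,0,0,0,0,0.2,0,0,0,0,0,0.2,0,0,0,-0.03,-0.2,0.05,0,0,0,-0.03,-0.2,0,0,0,0,-0.03,-0.2,0,0,0,0],
)

```text
time: 15.82
ee_pos: [437.6, 141.7, 210.5]
eef_rot: [-0.0, 0.966, 0.259, 0.003]
contact_force: [0.2, 0.0, -0.4]
width: 46.8
gripper_force: 0.0
```

Run:
```python
from h import *
tool()
p,w=cloud("side");cv2.imwrite("pics/g1.png",cv2.resize(p[220:370,250:430,::-1],(700,583),interpolation=3))
```

```text
t 15.82 tcp [437.6 141.7 210.5] z [ 0.007  0.002 -1.   ] y [ 0.5   -0.866  0.001] q [-0.6    0.032  0.201  2.073 -0.007  1.03  -1.442] F [ 0.2  0.  -0.4] w 46.8 g 0.0
```

View pics/g1.png

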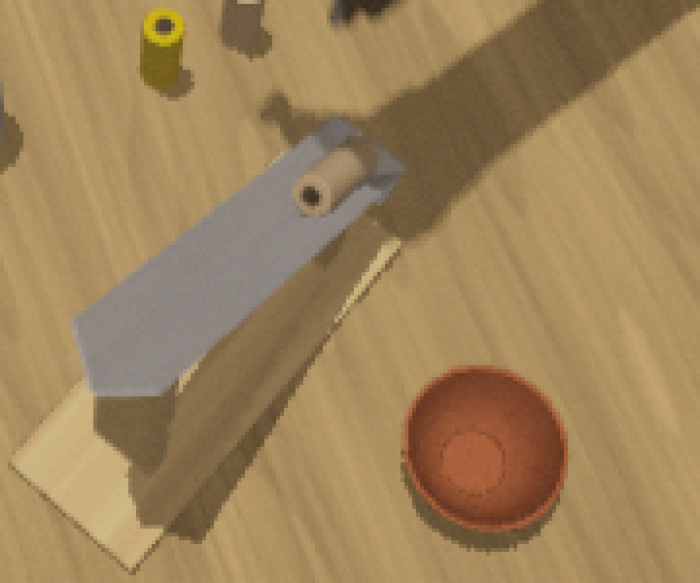

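Call:
apply_moves(
  deltas=[0.003,-0.12,-0.09,0,0,0,0.003,-0.12,-0.09,0,0,0,0.003,-0.12,-0.09,0,0,0,0.003,-0.12,-0.09,0,0,0,0,0,0,0,0,0,0,0,0,0,0,0],
  grip=0.3,
)

```text
time: 16.37
ee_pos: [437.7, 69.2, 154.5]
eef_rot: [-0.0, 0.966, 0.257, 0.001]
contact_force: [0.3, 0.3, 0.6]
width: 55.2
gripper_force: 0.0
```

Run:
```python
from h import *
goto((440,68,60),(0,0,-1),(.4995,-.866,0))
p,w=cloud("side");q=w[(np.hypot(w[...,0]-441,w[...,1]-71)<22)&(w[...,2]>74)&(w[...,2]<90)];print(len(q),q.mean(0))
```

```text
t 16.37 tcp [437.7  69.2 154.5] z [ 0.002  0.001 -1.   ] y [ 0.496 -0.868  0.   ] q [-0.512  0.078  0.273  2.161 -0.027  0.904 -1.274] F [0.3 0.3 0.6] w 55.2 g 0.0
shift [ 0.015 -0.008 -0.63 ] turn [-0.0004  0.001   0.0023] rows min 2.4
shift [ 0.015 -0.008 -0.63 ] turn [ 1.5000e-03  7.0000e-04 -1.9977e+00] rows min 26.1
84 [440.52957174  71.65895031  80.18818327]
```

Call:
apply_moves(
  deltas=[0.004,-0.002,-0.12,0,0,0,0.004,-0.002,-0.12,0,0,0,0.004,-0.002,-0.12,0,0,0,0.004,0,-0.12,0,0,0,0,0,-0.09,0,0,0,0,0,-0.06,0,0,0,0,0,0,0,0,0,0,0,0,0,0,0],
)

```text
time: 17.08
ee_pos: [441.3, 70.6, 61.2]
eef_rot: [-0.0, 0.966, 0.259, 0.002]
contact_force: [0.1, -0.4, -0.4]
width: 55.6
gripper_force: 0.0
```

Call:
apply_moves(
  deltas=[0,0,0,0,0,0,0,0,0,0,0,0,0,0,0,0,0,0,0,0,0,0,0,0,0,0,0,0,0,0,0,0,0,0,0,0],
  grip=-1,
  newtons=40,
)

```text
time: 17.58
ee_pos: [442.2, 70.2, 62.1]
eef_rot: [-0.001, 0.966, 0.258, 0.003]
contact_force: [-1.0, 1.4, 5.4]
width: 28.8
gripper_force: 39.6
```

Call:
apply_moves(
  deltas=[0,0,0.1,0,0,0,0,0,0.2,0,0,0,0,0,0.2,0,0,0,0,0,0.2,0,0,0,0,0,0.2,0,0,0],
)

```text
time: 18.0
ee_pos: [440.2, 69.2, 196.9]
eef_rot: [-0.0, 0.966, 0.258, 0.002]
contact_force: [0.7, -0.3, -0.3]
width: 28.4
gripper_force: 39.7
```

```bash
cat >> h.py <<'E'
H=np.array([np.cos(.523),np.sin(.523),0]);UP=np.array([0,0,1.]);UX=H*np.cos(.64)+UP*np.sin(.64);N=-H*np.sin(.64)+UP*np.cos(.64)
O=np.array([423.3,218.8,55])
def place(xt,below,back,phi,al=23,gap=0):
    "TCP pose: axis bottom `below` mm under TCP and `back` behind it when prop upright; tool tilt phi then"
    lean=np.pi/2-.64-np.radians(al);a=H*np.sin(lean)+UP*np.cos(lean);f=H*np.cos(lean)-UP*np.sin(lean)
    tau=np.radians(phi)-lean
    return O+xt*UX+(15*np.hypot(1,np.cos(np.radians(al)))+gap)*N+below*a+back*f, H*np.sin(tau)-UP*np.cos(tau)
E
python3 - <<'E'
from h import *
P,v=place(96,60,0,0);print(P,v)
goto(P+UP*80,v,(.4995,-.866,0))
E
```

```text
[505.70938921 266.3133128  180.47097317] [-0.43748544 -0.25223318 -0.86312508]
t 18.0 tcp [440.2  69.2 196.9] z [ 0.003  0.001 -1.   ] y [ 0.499 -0.867  0.   ] q [-0.523  0.02   0.279  2.117 -0.007  1.002 -1.288] F [ 0.7 -0.3 -0.3] w 28.4 g 39.7
shift [0.437 1.314 0.424] turn [-0.1691  0.2939  0.0004] rows min 5.4
shift [0.437 1.314 0.424] turn [-0.4504 -0.2598 -1.9307] rows min 26.2
```

Call:
apply_moves(
  deltas=[0.0364,0.1095,0.0353,-0.0141,0.0245,0,0.0364,0.1095,0.0353,-0.0141,0.0245,0,0.0364,0.1095,0.0353,-0.0141,0.0245,0,0.0364,0.1095,0.0353,-0.0141,0.0245,0,0.0364,0.1095,0.0353,-0.0141,0.0245,0,0.0364,0.1095,0.0353,-0.0141,0.0245,0,0.0364,0.1095,0.0353,-0.0141,0.0245,0,0.0364,0.1095,0.0353,-0.0141,0.0245,0,0.0364,0.1095,0.0353,-0.0141,0.0245,0,0.0364,0.1095,0.0353,-0.0141,0.0245,0,0.0364,0.1095,0.0353,-0.0141,0.0245,0,0.0364,0.1095,0.0353,-0.0141,0.0245,0,0,0,0,0,0,0,0,0,0,0,0,0],
)

```text
time: 19.17
ee_pos: [506.3, 268.0, 257.8]
eef_rot: [0.068, 0.932, 0.251, -0.253]
contact_force: [-0.2, -1.0, -0.9]
width: 28.3
gripper_force: 39.7
```

Run:
```python
from h import *
P,v=place(96,62,1.5,0);print(P,v)
goto(P,v,(.4995,-.866,0))
```

```text
[507.70597988 267.46445149 181.43973806] [-0.43748544 -0.25223318 -0.86312508]
t 19.17 tcp [506.3 268.  257.8] z [-0.437 -0.253 -0.863] y [ 0.501 -0.865 -0.   ] q [-0.678  0.565  0.188  1.38  -0.084  1.736 -1.529] F [-0.2 -1.  -0.9] w 28.3 g 39.7
shift [ 0.01  -0.004 -0.509] turn [ 0.0002 -0.0004 -0.0013] rows min 1.9
shift [ 0.01  -0.004 -0.509] turn [0.8744 0.5054 1.7249] rows min 26.2
```

Call:
apply_moves(
  deltas=[0.002,0,-0.1,0,0,0,0.002,0,-0.1,0,0,0,0.002,0,-0.1,0,0,0,0.002,0,-0.08,0,0,0,0.002,-0.002,-0.04,0,0,0,0,0,-0.03,0,0,0,0,0,0,0,0,0,0,0,0,0,0,0],
)

```text
time: 19.83
ee_pos: [508.0, 266.4, 192.0]
eef_rot: [0.068, 0.932, 0.249, -0.252]
contact_force: [0.8, -0.7, 0.3]
width: 28.5
gripper_force: 39.7
```

Call:
apply_moves(
  deltas=[0,0,-0.015,0,0,0,0,0,-0.015,0,0,0,0,0,0,0,0,0],
)

```text
time: 20.08
ee_pos: [508.0, 266.6, 187.5]
eef_rot: [0.067, 0.932, 0.25, -0.252]
contact_force: [-0.4, 0.0, -1.8]
width: 28.4
gripper_force: 39.7
```

Call:
apply_moves(
  deltas=[0,0,-0.01,0,0,0,0,0,-0.01,0,0,0,0,0,0,0,0,0],
)

```text
time: 20.33
ee_pos: [507.8, 266.5, 184.2]
eef_rot: [0.068, 0.932, 0.25, -0.253]
contact_force: [0.1, 0.3, -0.4]
width: 28.4
gripper_force: 39.7
```

Call:
apply_moves(
  deltas=[0,0.004,-0.01,0,0,0,0,0,-0.005,0,0,0,0,0,0,0,0,0],
)

```text
time: 20.58
ee_pos: [507.8, 267.1, 181.9]
eef_rot: [0.068, 0.932, 0.25, -0.253]
contact_force: [0.1, 0.8, -0.1]
width: 28.1
gripper_force: 39.7
```

Call:
apply_moves(
  deltas=[0,0,-0.01,0,0,0,0,0,0,0,0,0],
)

```text
time: 20.75
ee_pos: [507.6, 267.3, 180.6]
eef_rot: [0.067, 0.932, 0.25, -0.253]
contact_force: [-0.6, 0.2, -0.4]
width: 28.4
gripper_force: 39.8
```

Call:
apply_moves(
  deltas=[0,0,-0.01,0,0,0,0,0,0,0,0,0],
)

```text
time: 20.92
ee_pos: [507.4, 267.6, 179.3]
eef_rot: [0.067, 0.932, 0.25, -0.253]
contact_force: [-1.1, 1.6, 1.1]
width: 28.5
gripper_force: 39.8
```

Call:
apply_moves(
  deltas=[0,0,0,0,0,0,0,0,0,0,0,0,0,0,0,0,0,0,0,0,0,0,0,0],
  grip=0.1,
)

```text
time: 21.25
ee_pos: [508.2, 266.8, 179.2]
eef_rot: [0.068, 0.933, 0.249, -0.252]
contact_force: [0.5, 0.1, 0.0]
width: 47.0
gripper_force: 0.0
```

Call:
apply_moves(
  deltas=[0,0,0.1,0,0,0,0,0,0.2,0,0,0,0,0,0.2,0,0,0,0,-0.1,0.1,0,0,0,0,-0.2,0,0,0,0,0,-0.2,0,0,0,0],
)

```text
time: 21.75
ee_pos: [508.8, 191.9, 271.4]
eef_rot: [0.067, 0.933, 0.251, -0.25]
contact_force: [0.7, 0.1, -1.6]
width: 47.1
gripper_force: 0.0
```

Run:
```python
from h import *
p,w=cloud("side");cv2.imwrite("pics/i1.png",cv2.resize(p[200:370,230:430,::-1],(700,595),interpolation=3))
p,w=cloud("top");cv2.imwrite("pics/i1t.png",p[:,:,::-1])
goto((460,-160,250),(.25,-.053,-.967),(-.208,-.978,0))
```

```text
t 21.85 tcp [509.6 183.2 271.1] z [-0.437 -0.253 -0.863] y [ 0.49  -0.872  0.007] q [-0.607  0.492  0.226  1.467 -0.033  1.719 -1.435] F [-0.3 -1.2 -0.2] w 46.9 g 0.0
shift [-0.33  -2.288 -0.14 ] turn [ 0.0814 -0.5052 -0.4333] rows min 8.8
shift [-0.33  -2.288 -0.14 ] turn [0.2191 0.039  1.5295] rows min 20.2
```

View pics/i1.png

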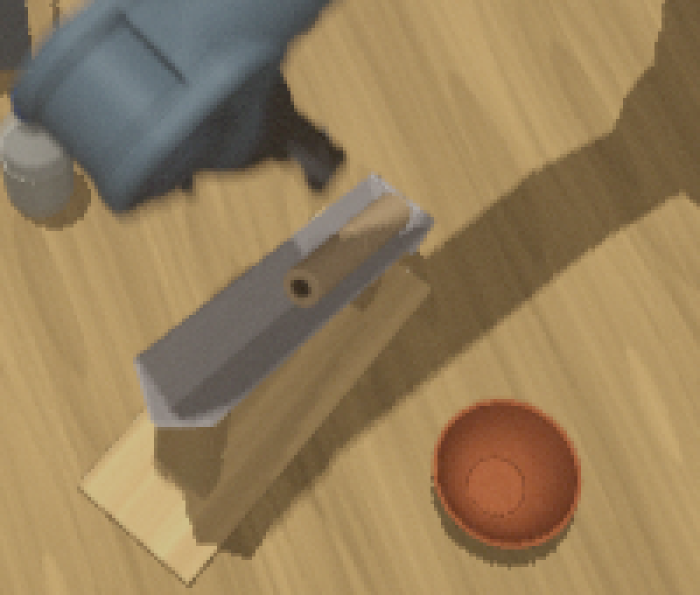

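Run:
```python
from h import *
goto((535,-175,190),(.489,-.104,-.866),(-.208,-.978,0))
```

```text
t 21.85 tcp [509.6 183.2 271.1] z [-0.437 -0.253 -0.863] y [ 0.49  -0.872  0.007] q [-0.607  0.492  0.226  1.467 -0.033  1.719 -1.435] F [-0.3 -1.2 -0.2] w 46.9 g 0.0
shift [ 0.17  -2.388 -0.54 ] turn [ 0.107  -0.6751 -0.4132] rows min 10.5
shift [ 0.17  -2.388 -0.54 ] turn [0.0036 0.0063 1.5406] rows min 20.2
```

Call:
apply_moves(
  deltas=[0.0121,-0.1706,-0.0386,0.0076,-0.0482,-0.0295,0.0121,-0.1706,-0.0386,0.0076,-0.0482,-0.0295,0.0121,-0.1706,-0.0386,0.0076,-0.0482,-0.0295,0.0121,-0.1706,-0.0386,0.0076,-0.0482,-0.0295,0.0121,-0.1706,-0.0386,0.0076,-0.0482,-0.0295,0.0121,-0.1706,-0.0386,0.0076,-0.0482,-0.0295,0.0121,-0.1706,-0.0386,0.0076,-0.0482,-0.0295,0.0121,-0.1706,-0.0386,0.0076,-0.0482,-0.0295,0.0121,-0.1706,-0.0386,0.0076,-0.0482,-0.0295,0.0121,-0.1706,-0.0386,0.0076,-0.0482,-0.0295,0.0121,-0.1706,-0.0386,0.0076,-0.0482,-0.0295,0.0121,-0.1706,-0.0386,0.0076,-0.0482,-0.0295,0.0121,-0.1706,-0.0386,0.0076,-0.0482,-0.0295,0.0121,-0.1706,-0.0386,0.0076,-0.0482,-0.0295,0,0,0,0,0,0,0,0,0,0,0,0],
  grip=0.25,
)

```text
time: 23.18
ee_pos: [530.6, -168.5, 187.0]
eef_rot: [0.029, 0.961, -0.097, 0.255]
contact_force: [0.8, 0.2, -0.7]
width: 53.1
gripper_force: 0.0
```

Run:
```python
from h import *
goto((565,-181,88),(.489,-.104,-.866),(-.208,-.978,0))
for n in("top","side"):
  p,ww=cloud(n);c,s=np.cos(-.21),np.sin(-.21)
  d=ww[...,:2]-[696,-205];L=np.stack([d@[c,s],d@[-s,c],ww[...,2]],-1)
  q=L[(abs(L[...,1]+3)<24)&(abs(L[...,0]+77)<22)&(L[...,2]>78)&(L[...,2]<95)]
  if len(q): print(n,len(q),((q.min(0)+q.max(0))/2).round(1),q.mean(0).round(1))
```

```text
t 23.18 tcp [ 530.6 -168.5  187. ] z [ 0.486 -0.106 -0.868] y [-0.202 -0.979  0.006] q [-0.307 -0.014  0.553  2.276 -0.027  0.357 -1.502] F [ 0.8  0.2 -0.7] w 53.1 g 0.0
shift [ 0.23  -0.084 -0.66 ] turn [ 0.0036 -0.003  -0.004 ] rows min 2.6
shift [ 0.23  -0.084 -0.66 ] turn [-0.9719  0.2092  1.729 ] rows min 26.1
top 72 [-76.8  -6.   86.3] [-79.  -6.  86.]
side 78 [-77.5  -1.5  86.4] [-77.4   0.   85.5]
```

Call:
apply_moves(
  deltas=[0.0288,-0.0105,-0.0825,0.0004,-0.0004,-0.0005,0.0288,-0.0105,-0.0825,0.0004,-0.0004,-0.0005,0.0288,-0.0105,-0.0825,0.0004,-0.0004,-0.0005,0.0288,-0.0105,-0.0825,0.0004,-0.0004,-0.0005,0.0288,-0.0105,-0.0825,0.0004,-0.0004,-0.0005,0.0288,-0.0105,-0.0825,0.0004,-0.0004,-0.0005,0.0288,-0.0105,-0.0825,0.0004,-0.0004,-0.0005,0.0288,-0.0105,-0.0825,0.0004,-0.0004,-0.0005,0,0,0,0,0,0],
)

```text
time: 24.03
ee_pos: [568.7, -176.6, 87.4]
eef_rot: [0.026, 0.961, -0.097, 0.258]
contact_force: [-0.7, -0.3, -0.1]
width: 53.4
gripper_force: 0.0
```

Run:
```python
from h import *
goto((623.8,-194,65),(.489,-.104,-.866),(-.208,-.978,0))
```

```text
t 24.03 tcp [ 568.7 -176.6   87.4] z [ 0.491 -0.1   -0.866] y [-0.2  -0.98 -0.  ] q [ 0.028  0.272  0.235  2.243 -0.646  0.135 -0.915] F [-0.7 -0.3 -0.1] w 53.4 g 0.0
shift [ 0.367 -0.116 -0.15 ] turn [-0.0001  0.0006 -0.0054] rows min 1.5
shift [ 0.367 -0.116 -0.15 ] turn [-0.9775  0.2032  1.7277] rows min 26.1
```

Call:
apply_moves(
  deltas=[0.03,-0.03,-0.02,0,0,-0.001,0.05,-0.02,-0.02,0,0,-0.001,0.06,-0.014,-0.025,0,0,-0.001,0.06,-0.014,-0.025,0,0,-0.001,0.06,-0.014,-0.025,0,0,-0.001,0.06,-0.013,-0.02,0,0,0,0.04,-0.01,-0.015,0,0,0,0,0,0,0,0,0,0,0,0,0,0,0],
)

```text
time: 24.78
ee_pos: [622.1, -196.0, 66.3]
eef_rot: [0.028, 0.96, -0.102, 0.259]
contact_force: [0.7, -1.0, -0.2]
width: 53.3
gripper_force: 0.0
```

Run:
```python
from h import *
goto((623.8,-194,65),(.489,-.104,-.866),(-.208,-.978,0))
```

```text
t 24.78 tcp [ 622.1 -196.    66.3] z [ 0.491 -0.107 -0.865] y [-0.211 -0.978  0.001] q [ 0.092  0.398  0.18   2.12  -0.685  0.13  -0.884] F [ 0.7 -1.  -0.2] w 53.3 g 0.0
shift [ 0.011  0.013 -0.009] turn [0.001  0.0018 0.0017] rows min 0.1
shift [ 0.011  0.013 -0.009] turn [ 0.9796 -0.2106 -1.7296] rows min 26.2
```

Call:
apply_moves(
  deltas=[0.012,0.01,-0.005,0,0,0,0,0,0,0,0,0,0,0,0,0,0,0,0,0,0,0,0,0,0,0,0,0,0,0,0,0,0,0,0,0,0,0,0,0,0,0],
  grip=-1,
  newtons=40,
)

```text
time: 25.37
ee_pos: [623.5, -194.3, 65.8]
eef_rot: [0.028, 0.96, -0.102, 0.259]
contact_force: [-1.2, 1.0, 0.2]
width: 28.6
gripper_force: 39.6
```

Call:
apply_moves(
  deltas=[0,0,0.05,0,0,0,0,0,0.05,0,0,0,-0.104,0.022,0.01,0,0,0,-0.104,0.022,0.01,0,0,0,-0.104,0.022,0.01,0,0,0,-0.104,0.022,0.01,0,0,0,-0.104,0.022,0.01,0,0,0,0,0,0.12,0,0,0,0,0,0.12,0,0,0,0,0,0.12,0,0,0],
)

```text
time: 26.2
ee_pos: [544.0, -178.5, 141.8]
eef_rot: [0.028, 0.96, -0.103, 0.258]
contact_force: [0.6, 0.2, -0.8]
width: 28.3
gripper_force: 39.6
```

Run:
```python
from h import *
P,v=place(180,59,3,30);print(P,v)
goto(P+UP*70,v,(.4995,-.866,0))
```

```text
[565.88466986 301.00750189 228.2572946 ] [-0.00500024 -0.0028829  -0.99998334]
t 26.2 tcp [ 544.  -178.5  141.8] z [ 0.489 -0.107 -0.866] y [-0.213 -0.977  0.001] q [-0.277  0.124  0.565  2.279 -0.38   0.249 -1.174] F [ 0.6  0.2 -0.8] w 28.3 g 39.6
shift [0.146 3.196 1.043] turn [-0.0526  0.341   0.4581] rows min 12.6
shift [0.146 3.196 1.043] turn [ 0.4182  0.0644 -1.4881] rows min 20.3
```

Call:
apply_moves(
  deltas=[0.0073,0.16,0.052,-0.0026,0.017,0.0229,0.0073,0.16,0.052,-0.0026,0.017,0.0229,0.0073,0.16,0.052,-0.0026,0.017,0.0229,0.0073,0.16,0.052,-0.0026,0.017,0.0229,0.0073,0.16,0.052,-0.0026,0.017,0.0229,0.0073,0.16,0.052,-0.0026,0.017,0.0229,0.0073,0.16,0.052,-0.0026,0.017,0.0229,0.0073,0.16,0.052,-0.0026,0.017,0.0229,0.0073,0.16,0.052,-0.0026,0.017,0.0229,0.0073,0.16,0.052,-0.0026,0.017,0.0229,0.0073,0.16,0.052,-0.0026,0.017,0.0229,0.0073,0.16,0.052,-0.0026,0.017,0.0229,0.0073,0.16,0.052,-0.0026,0.017,0.0229,0.0073,0.16,0.052,-0.0026,0.017,0.0229,0.0073,0.16,0.052,-0.0026,0.017,0.0229,0.0073,0.16,0.052,-0.0026,0.017,0.0229,0.0073,0.16,0.052,-0.0026,0.017,0.0229,0.0073,0.16,0.052,-0.0026,0.017,0.0229,0.0073,0.16,0.052,-0.0026,0.017,0.0229,0.0073,0.16,0.052,-0.0026,0.017,0.0229],
)

```text
time: 27.87
ee_pos: [567.3, 302.8, 298.1]
eef_rot: [-0.0, 0.966, 0.26, -0.002]
contact_force: [1.3, -0.2, -1.5]
width: 29.1
gripper_force: 39.6
```

Call:
apply_moves(
  deltas=[0,0,0,0,0,0,0,0,0,0,0,0],
)

```text
time: 28.03
ee_pos: [567.2, 304.4, 297.8]
eef_rot: [-0.001, 0.965, 0.261, -0.001]
contact_force: [0.6, -1.4, -0.6]
width: 28.8
gripper_force: 39.7
```

Run:
```python
from h import *
P,v=place(180,59.8,3,30)
goto(P,v,(.4995,-.866,0))
```

```text
t 28.03 tcp [567.2 304.4 297.8] z [-0.002  0.001 -1.   ] y [ 0.504 -0.864 -0.001] q [-0.829  0.334  0.349  1.549 -0.119  1.281 -1.507] F [ 0.6 -1.4 -0.6] w 28.8 g 39.7
shift [-0.006 -0.021 -0.459] turn [-0.0022  0.002  -0.0031] rows min 1.7
shift [-0.006 -0.021 -0.459] turn [0.0069 0.0023 1.9969] rows min 26.1
```

Call:
apply_moves(
  deltas=[-0.002,-0.005,-0.1,0,0,0,-0.002,-0.005,-0.1,0,0,0,-0.002,-0.005,-0.1,0,0,0,0,-0.003,-0.06,0,0,0,0,0,-0.03,0,0,0,0,0,-0.01,0,0,0,0,0,0,0,0,0,0,0,0,0,0,0],
)

```text
time: 28.7
ee_pos: [567.3, 299.3, 239.3]
eef_rot: [-0.001, 0.966, 0.259, -0.0]
contact_force: [-0.7, 0.4, -0.8]
width: 28.9
gripper_force: 39.7
```

Call:
apply_moves(
  deltas=[0,0,-0.015,0,0,0,0,0,-0.015,0,0,0,0,0,0,0,0,0],
)

```text
time: 28.95
ee_pos: [566.6, 299.4, 233.8]
eef_rot: [-0.0, 0.966, 0.259, -0.001]
contact_force: [-0.3, -0.9, -1.4]
width: 28.7
gripper_force: 39.7
```

Call:
apply_moves(
  deltas=[0,0,-0.01,0,0,0,0,0,-0.005,0,0,0,0,0,0,0,0,0],
)

```text
time: 29.2
ee_pos: [566.5, 299.6, 231.6]
eef_rot: [-0.001, 0.966, 0.259, -0.001]
contact_force: [-1.0, 0.4, -0.5]
width: 28.4
gripper_force: 39.7
```

Call:
apply_moves(
  deltas=[-0.003,0.012,-0.01,0,0,0,0,0,-0.005,0,0,0,0,0,0,0,0,0],
)

```text
time: 29.45
ee_pos: [565.9, 301.7, 229.2]
eef_rot: [-0.001, 0.966, 0.259, -0.001]
contact_force: [-1.0, 1.5, -0.8]
width: 28.9
gripper_force: 39.7
```

Call:
apply_moves(
  deltas=[0,0,-0.01,0,0,0,0,0,0,0,0,0],
)

```text
time: 29.62
ee_pos: [565.8, 301.9, 228.1]
eef_rot: [-0.001, 0.966, 0.259, -0.001]
contact_force: [-1.4, 0.6, 0.8]
width: 28.5
gripper_force: 39.9
```

Call:
apply_moves(
  deltas=[0,0,-0.01,0,0,0,0,0,0,0,0,0],
)

```text
time: 29.78
ee_pos: [565.8, 302.3, 227.0]
eef_rot: [-0.001, 0.966, 0.259, -0.001]
contact_force: [-2.2, 2.8, 2.2]
width: 28.3
gripper_force: 40.1
```

Call:
apply_moves(
  deltas=[0,0,0,0,0,0,0,0,0,0,0,0,0,0,0,0,0,0,0,0,0,0,0,0],
  grip=0.1,
)

```text
time: 30.12
ee_pos: [566.7, 300.0, 225.9]
eef_rot: [0.0, 0.966, 0.259, -0.001]
contact_force: [-0.4, -0.9, 0.3]
width: 47.2
gripper_force: 0.0
```

Call:
apply_moves(
  deltas=[0,0,0.1,0,0,0,0,0,0.2,0,0,0,0,0,0.2,0,0,0,-0.05,-0.2,0.1,0,0,0,-0.1,-0.2,0,0,0,0,-0.1,-0.2,0,0,0,0,-0.1,-0.2,0,0,0,0,-0.1,-0.2,0,0,0,0,-0.1,-0.2,0,0,0,0,-0.1,-0.2,0,0,0,0,0,0,0,0,0,0,0,0,0,0,0,0],
)

```text
time: 31.12
ee_pos: [468.4, 88.3, 316.5]
eef_rot: [-0.001, 0.966, 0.257, -0.0]
contact_force: [-0.1, -0.1, 1.3]
width: 46.8
gripper_force: 0.0
```

Run:
```python
from h import *
tool()
p,w=cloud("side");p2,w2=cloud("top")
cv2.imwrite("pics/j1.png",np.hstack([cv2.resize(p[50:370,130:430,::-1],(400,430),interpolation=3),cv2.resize(p2[80:300,120:500,::-1],(400,430))]))
for ww,pp in((w,p),(w2,p2)):
  t=(ww-O)@np.c_[UX,np.cross(N,UX),N]
  k=(abs(t[...,1])<11)&(t[...,2]>27)&(t[...,2]<45)&(t[...,0]>3)&(t[...,0]<340)
  print(k.sum(),np.histogram(t[k][:,0],bins=np.arange(0,290,10))[0],t[k].mean(0))
```

```text
t 31.12 tcp [468.4  88.3 316.5] z [-0.001  0.002 -1.   ] y [ 0.496 -0.868 -0.002] q [-0.72  -0.04   0.441  1.91   0.016  1.269 -1.336] F [-0.1 -0.1  1.3] w 46.8 g 0.0
451 [10 14 15 13 19 11 15 21 11 16 19 18 19 20 19 18 19 23 17 20 21 21 22 28
 22  0  0  0] [137.73785199   1.18492448  34.10507236]
546 [ 0  0  0  0  1  3  7 12 20 30 31 31 29 32 32 33 29 35 33 35 36 33 38 42
  4  0  0  0] [161.69113754  -0.18634538  34.25645909]
```

View pics/j1.png

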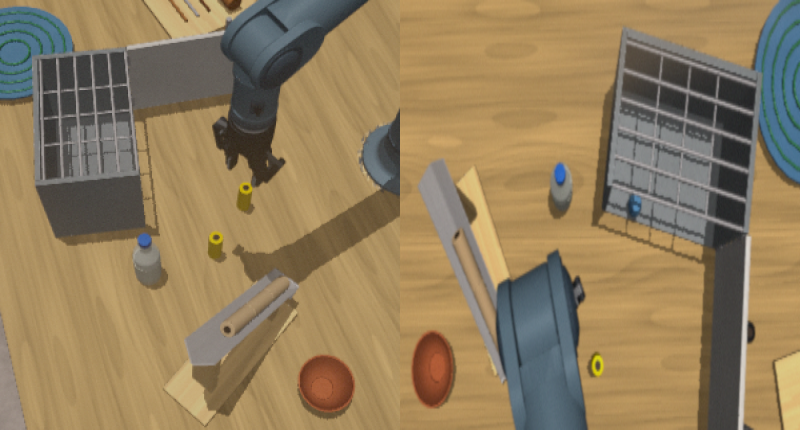

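Call:
apply_moves(
  deltas=[0,-0.2,0,0,0,0,0,-0.2,0,0,0,0,0,-0.2,0,0,0,0,0,-0.2,0,0,0,0,0,0,0,0,0,0,0,0,0,0,0,0],
)

```text
time: 31.72
ee_pos: [469.5, -29.8, 316.5]
eef_rot: [-0.0, 0.966, 0.258, -0.001]
contact_force: [1.1, 1.2, 0.3]
width: 47.2
gripper_force: 0.0
```

Run:
```python
from h import *
w=cloud("top")[1];t=(w-O)@np.c_[UX,np.cross(N,UX),N]
k=(abs(t[...,1])<11)&(t[...,2]>27)&(t[...,2]<45)&(t[...,0]>3)&(t[...,0]<340)
print(np.histogram(t[k][:,0],bins=np.arange(0,290,10))[0],t[k][:,0].max())
print(sign_off())
```

```text
[18 26 24 28 27 28 24 29 29 33 24 29 30 29 32 34 30 34 32 36 32 35 36 42
  6  0  0  0] 241.26139005121976
the job is handed in; nothing more can be done
None
```

The job is handed in after about 32 s: the cupboard door is wide open and all three props lie in line, end to end, against the trough's stop (the last top-camera check showed a continuous row about 241 mm long). The vase, bottle and bowl stayed put.

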